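# Lock the caddy and unscrew the tin

## Task

Slip the small thick steel ring down over the split post at the edge of the rotating caddy until it sits fully home and let go of it: it locks the caddy so that it cannot turn. Then grip the tight round cap of the tin in the middle of the caddy, unscrew it anticlockwise until the threads let go, and lift it straight up. Finish still holding the cap level, centred over the tin and only about two centimetres above its mouth; the caddy must not be turned, and the bowl and the two tumblers stay where they stand.

Things in the scene. Friction and masses are not known exactly. Their poses are not given: they have to be found in the camera images.
- ring_mid (a point): Locking ring: plain thick-walled steel ring, 40 mm outside, 25 mm bore, 30 mm high, about 0.12 kg, lying flat on the trolley top. The point is its centre, half-way up (15 mm above its underside); z along its axis. Not the thin wooden napkin ring (52 mm across). The ring and the coral bowl change sides from run to run.
- post_top (a point): Top of the split post at the caddy's edge, on its axis, 140 mm above the trolley top. Upright rounded steel bars, together 19 mm across, in two halves side by side: one fixed to the foot, one on the turning part. The rounded tip leads the ring on. 105 mm from the caddy's axis; x points level from the post to that axis, z up. 25 mm around the post is free above the seat.
- post_seat (a point): Foot of the post, on its axis, 50 mm below post_top and 90 mm above the trolley top: the flat seat (24 by 27 mm) on which the ring's underside comes to rest. Ring fully home: its centre 15 mm above this point. x points to the caddy's axis, z up.
- cap_mid (a point): The tin's screw cap: round, knurled, aluminium, 55 mm across, 24 mm high, about 0.06 kg. The point is its centre, half-way up (12 mm above its lower rim); z along its axis. Screwed shut it lies 2 mm below tin_mouth, 151 mm above the trolley top. Fingers may reach past its lower rim: the tin beneath is slimmer (52 mm).
- tin_mouth (a point): Top of the tin's neck, on the common upright axis of tin and caddy, 153 mm above the trolley top; z up. The neck is 34 mm across, with its thread 43 mm. The cap's lower rim is clear of the neck after 14 mm of lift from shut. Six short cups with stirrers stand round the tin, 62 mm from the axis, their tips at most 113 mm above the trolley top.
- tin_body (a point): Middle of the aluminium tin that is clipped into the caddy and turns with it. Coarse three-start thread: turned anticlockwise from above the cap rises 2.5 mm and is free at 60 degrees, up to about 95, where its lugs meet the next thread starts. A sprung seal (30 N) makes it tight: grip with 30 N or more, or the fingers slip. Following the rise while turning is not needed.
- caddy (a joint): Turn of the caddy (with tin and its half of the post) in rad: 0 at the start, growing anticlockwise seen from above. It turns easily that way (0.1 N m) until the ring locks it; with the ring on it has a few hundredths of a radian of play.
- bowl_mid (a point): Coral ceramic bowl, 124 mm across, 50 mm high, on the trolley top; centre half-way up. To be left alone.
- tumbler_a_mid (a point): Clear tumbler, 72 mm across, 95 mm high, to the right beyond the caddy; centre half-way up. To be left alone.
- tumbler_b_mid (a point): Clear tumbler, 72 mm across, 95 mm high, behind the caddy; centre half-way up. To be left alone.
Mind the look-alikes: they are no part of the job. Leave any yellow look-alike of the part that bears ring_mid alone.

How it is judged (in metres and radians):
On the way, in this order (a step that is already met when the one before it is completed fails the run):
1. the ring sits home on the post and is let go, with the cap still screwed on (horizontal distance between ring_mid and post_seat below 0.006 m and z of ring_mid in the frame of post_seat between 0.011 and 0.019 m and angle between ring_mid's own z axis and vertical below 0.12 rad and contact force between the fingers and lock_ring below 0.1 N and z of cap_mid in the frame of tin_mouth below 0.004 m), for 0.2 s.
2. the cap is off the thread, in the fingers, with the ring still home (horizontal distance between ring_mid and post_seat below 0.006 m and z of ring_mid in the frame of post_seat between 0.011 and 0.019 m and angle between ring_mid's own z axis and vertical below 0.12 rad and z of cap_mid in the frame of tin_mouth above 0.0155 m and contact force between the fingers and cap above 0.5 N), for 0.2 s.
At the end, for the whole second after the job is handed in: Ring home on the post, untouched: within 6 mm of its axis, centre 11-19 mm above the seat, upright. Caddy turned under 0.12 rad. Cap held still in the fingers, not touching the tin, lower rim 3.5 to 40 mm above the neck, within 12 mm of the tin's axis, tilt under 0.15 rad (all of step 2 and contact force between the fingers and lock_ring below 0.1 N and value of joint caddy below 0.12 rad and z of cap_mid in the frame of tin_mouth below 0.052 m and horizontal distance between cap_mid and tin_mouth below 0.012 m and angle between cap_mid's own z axis and vertical below 0.15 rad and contact force between cap and caddy below 0.05 N and linear speed of cap below 0.03 m/s); the arm keeps its last pose, push and grip.
It fails at once if the caddy is turned more than 0.15 rad (value of joint caddy above 0.15 rad).
It fails at once if the bowl or a tumbler is shifted more than 30 mm or tipped (distance of any of bowl_mid, tumbler_a_mid, tumbler_b_mid from where it was at the start of the episode above 0.03 m or angle between any of bowl_mid, tumbler_a_mid, tumbler_b_mid's own z axis and vertical above 0.3 rad).
It also fails if it takes over 58 s, if anything falls off the work surface, if the arm or the gripper's body presses on something with over 40 N, if the wrist force passes 120 N, or if a joint passes its speed limit or range.

## Robot

A 6-joint arm with a two-finger parallel gripper is mounted at the origin on the work surface. World frame = base frame: x ahead of the robot, y to its left, z up, the work surface at z = 0. Lengths are in mm, angles in rad, forces in N, time in s.
With the tool pointing down it reaches from about 350 to 875 mm from the base axis. Payload 4.2 kg.
Tool frame: the origin (TCP) lies midway between the tips of the shut fingers; the grasp point (between the pads) lies 19 mm behind it (arm.tcp_to_grasp is the distance from the TCP to the grasp point, in mm); z points along the fingers, y is the line along which they close (so a half turn about z gives the same grasp; the last joint's range is limited). The gripper opens to 85 mm and grips with 20 to 120 N. Pads are 22 mm wide; open, the fingers measure 114 mm over their backs; the gripper's body (76 mm by 85 mm) begins 54 mm behind the grasp point. The pads swing forward as they close: fully open they stand 13 mm farther back than shut.
Start: joints at [-0.968, 0.385, 0.008, 0, -1.194, -0.259], TCP at [210.682, -588.398, 231.312] pointing down, gripper open.
Joint ranges: [-3.14, 3.14], [-1.21, 2.06], [-1.07, 1.41], [-3.16, 2.05], [-2.99, -0.16], [-3.1, 3.1]. Speed limits (rad/s): [2.79, 2.79, 3.14, 3.14, 3.14, 3.14].

## Interface

Orientations are given as a unit quaternion [x, y, z, w].
In Python, from bench import arm, imaging, job, models gives the robot as it stands.
- The arm moves only by the tool arm_command, never from a script. Its argument "rows" is a list of rows, each an object with "grip": the opening, from 0 (shut) to 1 (fully open); "linear": the shift along the tool's x, y, z in mm, a list of three; "rot": the turn, a rotation vector about the tool's x, y, z in rad, a list of three. In form: [{"grip": grip, "linear": [tx, ty, tz], "rot": [rx, ry, rz]}, ...]. A call has 1 to 10 rows; each row is the pose to reach, as a shift and turn from the pose commanded when the call began, along the tool's axes at that moment; what a row does not reach only later rows make up. A row lasts 1/8 s, in which the tool goes at most 62.5 mm and 10.7 degrees, less where a joint would pass 70% of its speed; a pose out of reach is approached as far as the arm can. A call with a gripper value outside its range is refused whole. The fingers move at their own pace and stop on an object; the grip force is fixed at half the most. Time passes only in rows, so rows that repeat a pose let the fingers close. It gives the time, the measured TCP pose, the force, the opening and the grip force at its end, in the units of the state.
- arm.read_state(): the state, without advancing time (a new reading comes with each control period).
- imaging.get_image(name): name is "scene" or "top"; returns a dict with "frame" (400x640x3 uint8, red, green, blue), "fx", "fy", "cx", "cy" (pixels), "extrinsics" (4x4, takes a point from world to camera coordinates). Camera axes: x right, y down, z forward; pixel columns grow to the right and rows downward; lengths in mm; the calibration is good to about 2 mm. A picture is of the moment at which its call begins. There is no depth.
- job.job_done(): hands the job in; it is judged then, once.
Trained networks look in a picture, given as the dict that the camera call returned (one of the last four; its "shot" number tells which), for a name from the list of things; names that differ only in an ending like _2 or _b are one class to them, and where a whole thing is asked for, a point or a joint stands for the part that bears it (a point fixed in the world has none). Each returns a list of dicts, best first, with "score" (0 to 1); they miss things now and then, are a little off and sometimes report something else, mostly with a low value. They report only what shows in the picture. A call takes as long as a camera call. They do not tell look-alikes from the thing itself.
- models.spot_in(picture, query): "rect" ([left, top, right, bottom] in pixels, round what is visible of it).
- models.tip_of(picture, query): "pixel" ([column, row] in pixels: a listed point, or the origin of a listed thing).
The state is a dict: "clock": time; "joints": joint angles; "joint_vel": joint speeds; "joint_efforts": joint torques, N m; "position": TCP position; "ee_rot": TCP orientation; "contact_force": force on the tool from outside, world axes, zero at the start; "wrist_torque": the same for the moment, N m; "gripper_width": finger opening in mm; "grasp_force": force on a finger pad.
Only numpy, scipy, OpenCV 4.12 (cv2) and the standard library are available. Lean on these libraries where they do the work, as an engineer would, in place of code of your own. Each camera call takes 0.05 s, during which the arm holds its last target. There are 200 camera calls.

## Working session

There is one attempt and no reset: what is moved stays moved. The work goes in short steps, Python scripts to look and compute and a tool call to move; the robot and the scene stay as the last step left them, time stands still between calls to the robot, and variables do not carry over. Pictures are saved under pics/ and viewed, at most 10 in all, crops included, and the job is handed in when it is done.

Besides the shell and the picture viewer there is one more tool, called after ">>>" as name([rows], argument=value, ...), one row to a line, values as JSON. arm_command: Moves the arm, as the interface text tells. Its arguments: {"type":"object","properties":{"rows":{"type":"array"}},"required":["rows"]}

```bash
mkdir -p pics; ls
cat > h.py <<'E'
import numpy as np, cv2
from bench import arm, imaging, job, models
def ray(p,px):
    E=np.array(p["extrinsics"]);R=E[:3,:3];t=E[:3,3]
    d=R.T@np.array([(px[0]-p["cx"])/p["fx"],(px[1]-p["cy"])/p["fy"],1]);return -R.T@t,d
def at_z(p,px,z):
    c,d=ray(p,px);return c+d*(z-c[2])/d[2]
def proj(p,X):
    E=np.array(p["extrinsics"]);q=E[:3,:3]@np.array(X,float)+E[:3,3]
    return np.array([p["fx"]*q[0]/q[2]+p["cx"],p["fy"]*q[1]/q[2]+p["cy"]])
def tri(obs):
    A=np.zeros((3,3));b=np.zeros(3)
    for p,px in obs:
        c,d=ray(p,px);d=d/np.linalg.norm(d);M=np.eye(3)-np.outer(d,d);A+=M;b+=M@c
    return np.linalg.solve(A,b)
def save(p,n,crop=None,k=1):
    f=p["frame"]
    if crop: l,t,r,b=crop;f=f[t:b,l:r]
    cv2.imwrite("pics/"+n+".png",cv2.resize(f[:,:,::-1],None,fx=k,fy=k,interpolation=cv2.INTER_CUBIC))
E
python3 - <<'E'
from h import *
s=imaging.get_image("scene");t=imaging.get_image("top")
both=np.vstack([s["frame"],t["frame"]]);
save(s,"s0");save(t,"t0")
for n,p in(("s",s),("t",t)):
    c,_=ray(p,(0,0));print(n,c.round(),p["fx"])
    for q in["ring_mid","post_top","post_seat","cap_mid","tin_mouth","bowl_mid","tumbler_a_mid"]:
        print(q,[(np.round(r["pixel"],1).tolist(),round(r["score"],2)) for r in models.tip_of(p,q)[:4]])
print(arm.read_state())
E
```

```text
pics
s [1219. -559.  626.] 449.6922900561224
ring_mid [([182.2, 272.7], 0.96), ([176.0, 245.5], 0.58), ([365.2, 185.7], 0.38)]
post_top [([286.3, 181.7], 0.88)]
post_seat [([288.3, 203.3], 0.9)]
cap_mid [([299.2, 196.3], 0.58)]
tin_mouth [([302.2, 200.4], 0.69), ([366.9, 185.9], 0.52), ([300.9, 203.9], 0.47)]
bowl_mid [([367.0, 187.1], 0.85), ([245.0, 325.9], 0.43)]
tumbler_a_mid [([248.4, 325.2], 0.94), ([299.9, 200.8], 0.73)]
t [ 487.   17. 1088.] 480.54049690655233
ring_mid [([422.9, 283.0], 0.79), ([432.3, 242.3], 0.47), ([316.7, 239.3], 0.39)]
post_top [([314.3, 238.6], 0.81), ([315.7, 240.7], 0.51)]
post_seat [([315.4, 243.6], 0.94)]
cap_mid [([338.4, 186.0], 0.67)]
tin_mouth [([338.3, 189.2], 0.85), ([434.1, 241.5], 0.45)]
bowl_mid [([185.7, 246.2], 0.8), ([315.7, 240.4], 0.65)]
tumbler_a_mid [([432.5, 137.7], 0.71)]
{'clock': 0.8, 'joints': array([-9.68401498e-01,  3.84668193e-01,  7.90790306e-03,  1.39702325e-05,
       -1.19399460e+00, -2.58582989e-01]), 'joint_vel': array([ 6.76353027e-04, -2.61887054e-05,  2.79403014e-04, -7.30658184e-06,
        1.03430448e-04,  7.39301761e-04]), 'joint_efforts': array([-3.74060328e-04, -3.92030883e+01,  1.88608789e+01,  4.19029802e+00,
       -1.91203953e-04, -1.39052153e-05]), 'position': array([ 210.67959696, -588.40385715,  231.33647022]), 'ee_rot': array([-1.71063018e-01,  9.85260089e-01, -2.15390137e-05,  2.74375508e-06]), 'contact_force': array([-0.05123454, -0.25450266,  0.30670834]), 'wrist_torque': array([ 0.02825188, -0.00182784,  0.01430084]), 'grasp_force': 0.0, 'gripper_width': 85.50813415082723}
```

View pics/s0.png

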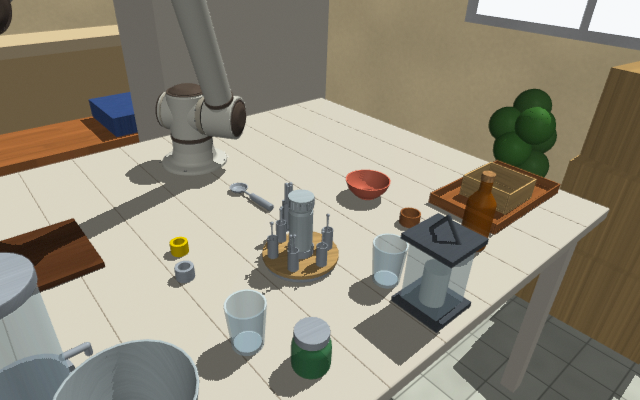

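View pics/t0.png

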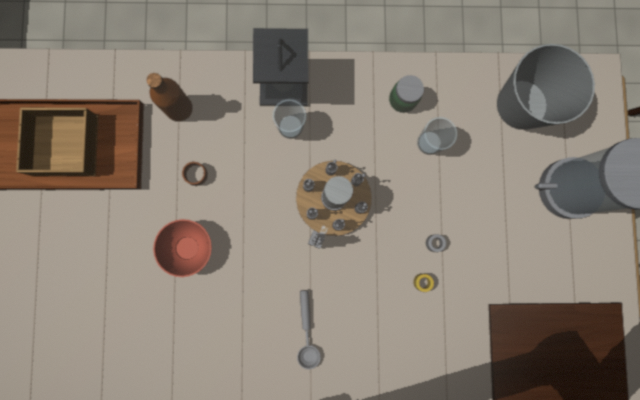

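Scene picture: grey steel ring at (185,271), yellow look-alike at (179,247), wooden napkin ring at (410,217), post left of the tin at about (288,190), cap at (301,197). Top picture: grey ring (437,242), yellow (425,283), napkin ring (195,174), post (316,240), cap (338,190). The grey one fits the description because it is steel coloured, thick walled and small. I'll confirm it enlarged.

Run:
```python
from h import *
s=imaging.get_image("scene");t=imaging.get_image("top")
def c(p,l,u,w,h,k): return cv2.resize(p["frame"][u:u+h,l:l+w,::-1],None,fx=k,fy=k,interpolation=cv2.INTER_CUBIC)
im=np.vstack([np.hstack([c(t,405,225,50,37,8),c(t,295,175,80,60+14,5)[:296]]),np.hstack([c(s,165,235,50,37,8),c(s,262,178,80,74,5)[:296]])])
im=im[:600,:800];cv2.imwrite("pics/c1.png",im)
st=arm.read_state()["position"]
P=lambda a,b:tri([(s,a),(t,b)]).round(1)
print("grey",P((182.2,272.7),(432.3,242.3)),at_z(t,(437,242.5),15).round(1),at_z(s,(185,271),15).round(1))
print("post_top",P((286.3,181.7),(314.3,238.6)));print("seat",P((288.3,203.3),(315.4,243.6)))
print("cap",P((299.2,196.3),(338.4,186.0)));print("mouth",P((302.2,200.4),(338.3,189.2)))
```

```text
grey [ 497.2 -280.9   11.5] [ 499.4 -285.6   15. ] [ 495.6 -279.5   15. ]
post_top [503.6 -11.4 142.5]
seat [498.4 -10.   82.4]
cap [605.1 -57.  167. ]
mouth [603.3 -53.8 155.2]
```

View pics/c1.png

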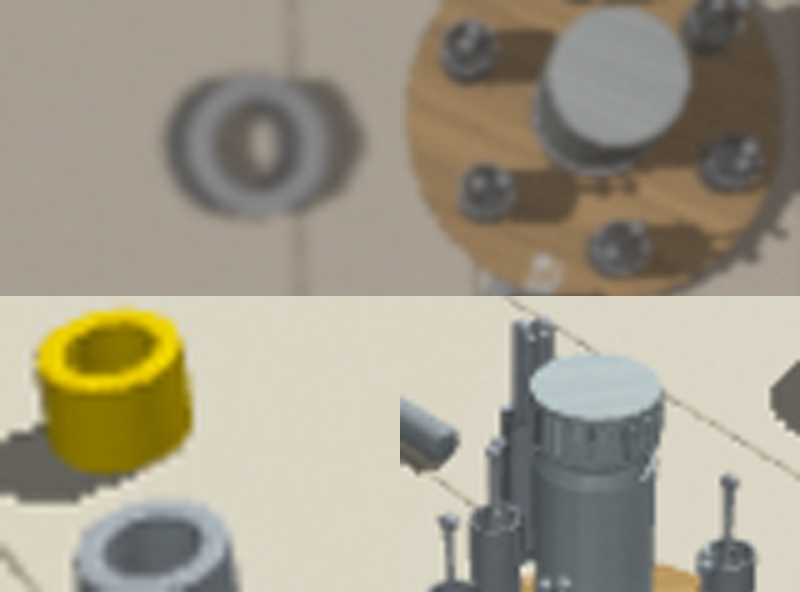

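The crop shows a grey thick-walled steel ring at top (437,242), with the yellow ring separate from it. The target is confirmed. Next I'll refine the positions and take a closer look at the post.

Run:
```python
from h import *
s=imaging.get_image("scene");t=imaging.get_image("top")
print("ring",at_z(t,(436.9,242.1),30).round(1),at_z(s,(184.2,265.9),30).round(1),tri([(t,(436.9,242.1)),(s,(184.2,265.9))]).round(1))
print("cap",at_z(t,(338.4,190.2),163).round(1),at_z(s,(300.9,195.8),163).round(1))
print("post",at_z(s,(288.2,184),139).round(1))
print("posttop net",at_z(t,(314.3,238.6),140).round(1),at_z(s,(286.3,181.7),140).round(1))
print("seat net",at_z(t,(315.4,243.6),90).round(1),at_z(s,(288.3,203.3),90).round(1))
def c(p,l,u,w,h,k): return cv2.resize(p["frame"][u:u+h,l:l+w,::-1],None,fx=k,fy=k,interpolation=cv2.INTER_CUBIC)
cv2.imwrite("pics/c2.png",np.hstack([c(t,300,220,40,40,10),c(s,165,253,40,40,10)]))
cv2.imwrite("pics/c3.png",c(s,270,175,50,40,12))
```

```text
ring [ 500.1 -281.2   30. ] [ 497.3 -280.2   30. ] [ 499.9 -280.9   32. ]
cap [600.2 -53.7 163. ] [597.6 -52.3 163. ]
post [506.2 -15.2 139. ]
posttop net [507.2  -6.9 140. ] [496.3 -13.1 140. ]
seat net [497.9 -10.4  90. ] [508.8 -17.2  90. ]
```

View pics/c2.png

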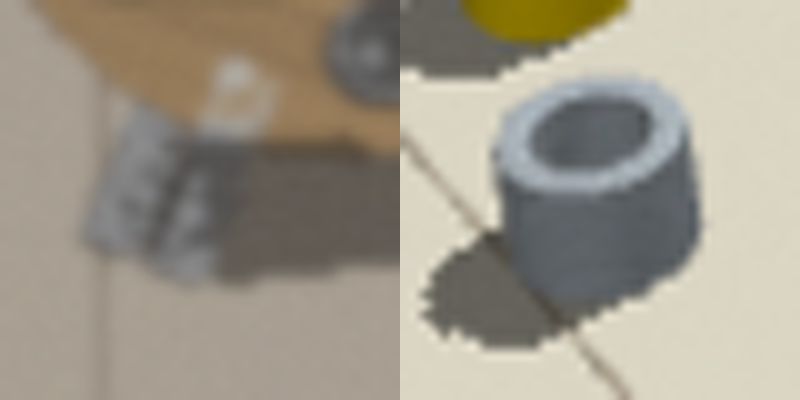

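View pics/c3.png

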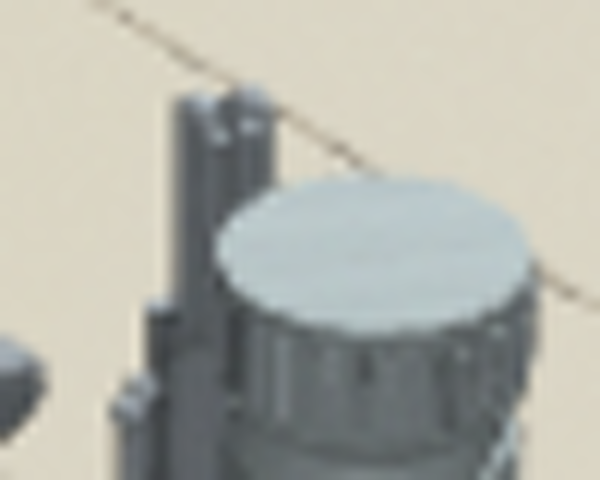

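Enlarged, the ring's top face is centred at scene (183.6,266.0). The post's two bars are centred on scene column 288.2 with tips at about row 183. In the top view the seat's outer edge is near (314.4,245.7).

Run:
```python
from h import *
from scipy.optimize import brentq
s=imaging.get_image("scene");t=imaging.get_image("top")
for n,p,C in(("s",s,at_z(s,(300.9,195.8),163)),("t",t,at_z(t,(338.4,190.2),163))):
    print(n,"C",C.round(1))
    pt=lambda a,r,z:[C[0]-r*np.cos(a),C[1]-r*np.sin(a),z]
    if n=="s": f=lambda a:proj(s,pt(a,105,135))[0]-288.2
    else: f=lambda a:proj(t,pt(a,117,90))[0]-314.35
    a=brentq(f,-1.2,0.5);print("ang",a,np.round(pt(a,105,140),1),proj(p,pt(a,105,140)),proj(p,pt(a,117,90)))
print("ring",at_z(s,(183.6,266),30).round(1),at_z(t,(436.9,242.1),30).round(1))
st=arm.read_state();print(st["position"])
# directions of scene camera axes
print(np.array(t["extrinsics"])[:3,:3].round(3))
```

```text
s C [597.6 -52.3 163. ]
ang -0.40181760279300327 [501.  -11.2 140. ] [288.19203045 182.22283651] [286.99565714 198.60842858]
t C [600.2 -53.7 163. ]
ang -0.3997222785060361 [503.5 -12.8 140. ] [317.33560004 240.47368914] [314.35       246.26856791]
ring [ 496.8 -281.3   30. ] [ 500.1 -281.2   30. ]
[ 210.70486293 -588.39970789  231.31932584]
[[-0.007 -0.999  0.035]
 [-0.995  0.003 -0.104]
 [ 0.104 -0.036 -0.994]]
```

```bash
cat >> h.py <<'E'
from scipy.spatial.transform import Rotation as Ro
def delta(pos,phi):
    """tool-axis shift and rotvec to reach pos with tool down, y axis at angle phi (deg, world)"""
    st=arm.read_state();R=Ro.from_quat(st["ee_rot"])
    y=np.array([np.cos(np.radians(phi)),np.sin(np.radians(phi)),0]);z=np.array([0,0,-1.]);x=np.cross(y,z)
    T=Ro.from_matrix(np.c_[x,y,z])
    return R.inv().apply(np.array(pos)-st["position"]).round(1).tolist(),(R.inv()*T).as_rotvec().round(4).tolist()
E
python3 -c "
from h import *
print(delta([498.5,-281.2,120],67.1))"
```

```text
([-374.5, 192.2, 111.3], [-0.0, -0.0, 0.7435])
```

>>> arm_command([
  {"grip":1,"linear":[-47,24,10],"rot":[0,0,0.1]},
  {"grip":1,"linear":[-94,48,20],"rot":[0,0,0.2]},
  {"grip":1,"linear":[-141,72,35],"rot":[0,0,0.3]},
  {"grip":1,"linear":[-188,96,50],"rot":[0,0,0.4]},
  {"grip":1,"linear":[-235,120,65],"rot":[0,0,0.5]},
  {"grip":1,"linear":[-282,145,80],"rot":[0,0,0.6]},
  {"grip":1,"linear":[-329,169,95],"rot":[0,0,0.7]},
  {"grip":1,"linear":[-374.5,192.2,111.3],"rot":[0,0,0.7435]},
  {"grip":1,"linear":[-374.5,192.2,111.3],"rot":[0,0,0.7435]},
  {"grip":1,"linear":[-374.5,192.2,111.3],"rot":[0,0,0.7435]},
])

```text
clock: 2.35
position: [498.5, -281.2, 120.1]
ee_rot: [0.198, 0.98, -0.0, -0.0]
contact_force: [-0.7, -1.0, 0.8]
gripper_width: 85.4
grasp_force: 0.0
```

```bash
python3 -c "
from h import *
print(arm.read_state()['joints'].round(2),delta([498.5,-281.2,5],67.1))"
```

```text
[-0.23  0.4  -0.27  0.   -0.9  -1.74] ([0.0, -0.0, 115.1], [-0.0002, -0.0002, 0.0008])
```

>>> arm_command([
  {"grip":1,"linear":[0,0,40],"rot":[0,0,0]},
  {"grip":1,"linear":[0,0,80],"rot":[0,0,0]},
  {"grip":1,"linear":[0,0,105],"rot":[0,0,0]},
  {"grip":1,"linear":[0,0,115],"rot":[0,0,0]},
  {"grip":0,"linear":[0,0,115],"rot":[0,0,0]},
  {"grip":0,"linear":[0,0,115],"rot":[0,0,0]},
  {"grip":0,"linear":[0,0,115],"rot":[0,0,0]},
  {"grip":0,"linear":[0,0,115],"rot":[0,0,0]},
  {"grip":0,"linear":[0,0,115],"rot":[0,0,0]},
  {"grip":0,"linear":[0,0,115],"rot":[0,0,0]},
])

```text
clock: 3.6
position: [499.5, -281.7, 6.8]
ee_rot: [0.198, 0.98, -0.0, 0.001]
contact_force: [-1.3, -0.3, 6.3]
gripper_width: 38.3
grasp_force: 60.1
```

>>> arm_command([
  {"grip":0,"linear":[0,0,-10],"rot":[0,0,0]},
  {"grip":0,"linear":[0,0,-60],"rot":[0,0,0]},
  {"grip":0,"linear":[0,0,-110],"rot":[0,0,0]},
  {"grip":0,"linear":[0,0,-160],"rot":[0,0,0]},
  {"grip":0,"linear":[0,0,-195],"rot":[0,0,0]},
  {"grip":0,"linear":[0,0,-195],"rot":[0,0,0]},
])

```text
clock: 4.35
position: [500.0, -281.5, 203.8]
ee_rot: [0.198, 0.98, -0.0, 0.004]
contact_force: [0.3, 0.0, -2.3]
gripper_width: 38.2
grasp_force: 60.8
```

Run:
```python
from h import *
s=imaging.get_image("scene");st=arm.read_state();print(st["position"],st["gripper_width"])
q=proj(s,st["position"]);print(q)
l,u=int(q[0])-25,int(q[1])-28;print(l,u)
save(s,"g1",(l,u,l+50,u+40),12)
print(delta([502.2,-12,200],67.1))
```

```text
[ 498.56191081 -280.91019359  201.11379627] 38.57681379251179
[172.96074464 194.63790552]
147 166
([101.4, 249.1, 1.2], [0.0012, 0.0024, -0.0003])
```

View pics/g1.png

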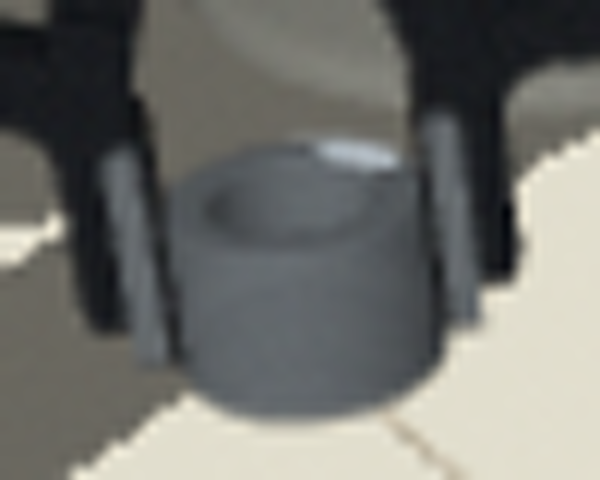

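Run:
```python
from h import *
s=imaging.get_image("scene");t=imaging.get_image("top");st=arm.read_state();P=st["position"];R=Ro.from_quat(st["ee_rot"]).as_matrix();print(P)
c,d=ray(s,(170.9,181.9));y=R[:,1]
X=c+d*((P-c)@y/(d@y));print("top centre w/ y=0:",X.round(1),"tool:",(R.T@(X-P)).round(1))
for off in(0,2.6):
  Q=X+[0,0,-30];a=np.linspace(0,6.28,60)
  B=np.array([proj(s,Q+[20*np.cos(k),20*np.sin(k),0]) for k in a]);T=np.array([proj(s,X+[20*np.cos(k),20*np.sin(k),0]) for k in a])
for A in(T,B): print(((A-[147,166]+.5)*12).min(0),((A-[147,166]+.5)*12).max(0))
print(((proj(t,X)-proj(t,P))),proj(t,X))
u,v=proj(t,X).astype(int);l=u-30;w=v-25
im=np.hstack([cv2.resize(t["frame"][w:w+50,l:l+60,::-1],None,fx=8,fy=8,interpolation=cv2.INTER_CUBIC)]);cv2.imwrite("pics/g2.png",im);print(l,w)
```

```text
[ 497.37634847 -280.59099512  198.54676469]
top centre w/ y=0: [ 496.9 -280.4  227.3] tool: [  0.6   0.  -28.8]
[157.33796399 136.53112308] [426.7075822  259.64522633]
[186.31415364 302.99868713] [450.52892588 430.70264232]
[5.16808924 0.05872966] [467.01663033 242.37396015]
437 217
```

Run:
```python
from h import *
print(arm.read_state()["position"],delta([502.2,-12,200],67.1))
```

```text
[ 497.37634847 -280.59099512  198.54676469] ([100.2, 249.3, -1.0], [0.0005, -0.003, -0.0004])
```

>>> arm_command([
  {"grip":0,"linear":[12,30,0],"rot":[0,0,0]},
  {"grip":0,"linear":[28,69,0],"rot":[0,0,0]},
  {"grip":0,"linear":[45,110,0],"rot":[0,0,0]},
  {"grip":0,"linear":[62,152,0],"rot":[0,0,0]},
  {"grip":0,"linear":[78,192,0],"rot":[0,0,0]},
  {"grip":0,"linear":[92,226,0],"rot":[0,0,0]},
  {"grip":0,"linear":[101.3,249.4,0],"rot":[0,0,0]},
  {"grip":0,"linear":[101.3,249.4,20],"rot":[0,0,0]},
  {"grip":0,"linear":[101.3,249.4,25],"rot":[0,0,0]},
  {"grip":0,"linear":[101.3,249.4,25],"rot":[0,0,0]},
])

```text
clock: 5.75
position: [501.6, -12.5, 174.0]
ee_rot: [0.199, 0.98, -0.001, -0.001]
contact_force: [1.1, 0.0, -1.2]
gripper_width: 38.3
grasp_force: 60.9
```

Run:
```python
from h import *
for i in range(6): imaging.get_image("top")
s=imaging.get_image("scene");t=imaging.get_image("top");st=arm.read_state();P=st["position"];print(P,delta([502.2,-12,175],67.1),st["contact_force"])
def c(p,l,u,w,h,k): return cv2.resize(p["frame"][u:u+h,l:l+w,::-1],None,fx=k,fy=k,interpolation=cv2.INTER_CUBIC)
cv2.imwrite("pics/g3.png",np.hstack([c(s,265,145,40,60,10),c(t,297,215,40,60,10)]))
print(proj(s,P),proj(t,P))
```

```text
[502.33509988 -12.1812079  175.34094781] ([0.2, 0.1, 0.3], [0.0004, 0.0005, -0.0003]) [-0.75800957  0.35830546 -0.99757909]
[288.17071292 168.6166587 ] [317.58983609 240.75116739]
```

View pics/g3.png

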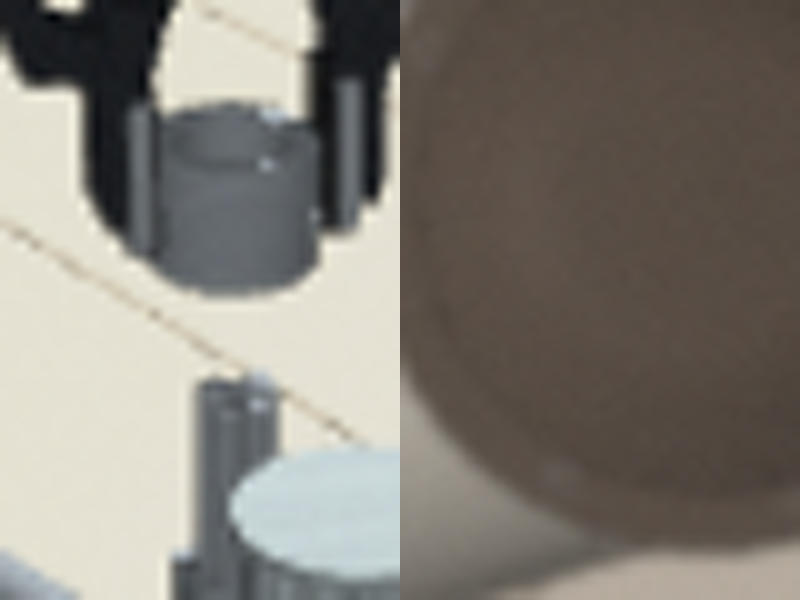

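Scene crop: the ring is centred on crop column 238 and the post on 236.5, so they agree to about 0.4 mm. The two depth biases cancel because the ring and the post were measured the same way. I'll lower it in stages.

>>> arm_command([
  {"grip":0,"linear":[0,0,20],"rot":[0,0,0]},
  {"grip":0,"linear":[0,0,27],"rot":[0,0,0]},
  {"grip":0,"linear":[0,0,31],"rot":[0,0,0]},
  {"grip":0,"linear":[0,0,34],"rot":[0,0,0]},
  {"grip":0,"linear":[0,0,37],"rot":[0,0,0]},
  {"grip":0,"linear":[0,0,40],"rot":[0,0,0]},
])

```text
clock: 6.9
position: [502.4, -12.0, 135.1]
ee_rot: [0.199, 0.98, 0.0, 0.0]
contact_force: [0.6, -0.4, -2.0]
gripper_width: 38.3
grasp_force: 60.9
```

>>> arm_command([
  {"grip":0,"linear":[0,0,8],"rot":[0,0,0]},
  {"grip":0,"linear":[0,0,16],"rot":[0,0,0]},
  {"grip":0,"linear":[0,0,24],"rot":[0,0,0]},
  {"grip":0,"linear":[0,0,31],"rot":[0,0,0]},
  {"grip":0,"linear":[0,0,36],"rot":[0,0,0]},
  {"grip":0,"linear":[0,0,36],"rot":[0,0,0]},
])

```text
clock: 7.65
position: [502.0, -12.1, 98.6]
ee_rot: [0.199, 0.98, -0.0, -0.0]
contact_force: [0.0, -0.3, -1.3]
gripper_width: 38.2
grasp_force: 60.9
```

>>> arm_command([
  {"grip":0,"linear":[0,0,1.5],"rot":[0,0,0]},
  {"grip":0,"linear":[0,0,3],"rot":[0,0,0]},
  {"grip":0,"linear":[0,0,3],"rot":[0,0,0]},
])

```text
clock: 8.02
position: [502.5, -12.0, 96.8]
ee_rot: [0.198, 0.98, 0.0, 0.0]
contact_force: [-1.6, 0.5, 3.6]
gripper_width: 38.5
grasp_force: 61.4
```

>>> arm_command([
  {"grip":0.65,"linear":[0,0,0],"rot":[0,0,0]},
  {"grip":0.65,"linear":[0,0,0],"rot":[0,0,0]},
  {"grip":0.65,"linear":[0,0,0],"rot":[0,0,0]},
  {"grip":0.65,"linear":[0,0,0],"rot":[0,0,0]},
  {"grip":0.65,"linear":[0,0,-10],"rot":[0,0,0]},
  {"grip":0.65,"linear":[0,0,-40],"rot":[0,0,0]},
  {"grip":0.65,"linear":[0,0,-80],"rot":[0,0,0]},
  {"grip":0.65,"linear":[0,0,-130],"rot":[0,0,0]},
  {"grip":0.65,"linear":[0,0,-130],"rot":[0,0,0]},
])

```text
clock: 9.15
position: [504.8, -11.7, 231.3]
ee_rot: [0.198, 0.98, 0.002, 0.005]
contact_force: [-0.0, 0.2, -0.6]
gripper_width: 55.6
grasp_force: 0.0
```

Run:
```python
from h import *
s=imaging.get_image("scene");st=arm.read_state();P=st["position"];print(P,st["joints"].round(2),st["gripper_width"])
X=np.array([502.2,-12,105])
print("home px",proj(s,X),"top",proj(s,X+[0,0,15]))
save(s,"r1",(265,150,325,210),10)
print([(np.round(r["pixel"],1),round(r["score"],2)) for r in models.tip_of(s,"ring_mid")[:3]])
```

```text
[503.15493935 -11.76321746 228.6143088 ] [ 0.3   0.18 -0.29  0.   -1.1  -2.27] 55.49943214261181
home px [288.30872989 195.86830902] top [288.28584335 190.20817428]
[(array([177.8, 247.9]), 0.85), (array([284.5, 195.8]), 0.56), (array([289. , 203.2]), 0.49)]
```

View pics/r1.png

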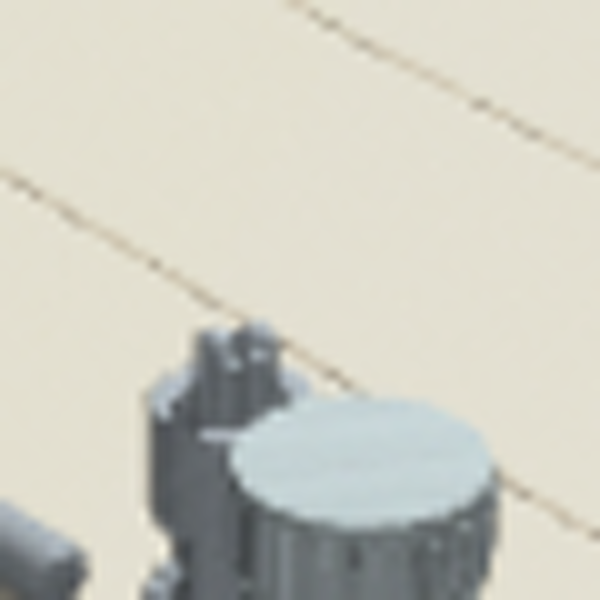

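The crop shows the ring seated on the post with its top face at about row 190, which matches the 190.2 predicted for fully home. Next is the cap.

>>> arm_command([
  {"grip":1,"linear":[-35,0,0],"rot":[0,0,0]},
  {"grip":1,"linear":[-75,0,0],"rot":[0,0,0]},
  {"grip":1,"linear":[-105.5,-0.2,0],"rot":[0,0,0]},
  {"grip":1,"linear":[-105.5,-0.2,0],"rot":[0,0,0]},
  {"grip":1,"linear":[-105.5,-0.2,30],"rot":[0,0,0]},
  {"grip":1,"linear":[-105.5,-0.2,60],"rot":[0,0,0]},
  {"grip":1,"linear":[-105.5,-0.2,84],"rot":[0,0,0]},
  {"grip":1,"linear":[-105.5,-0.2,94],"rot":[0,0,0]},
  {"grip":1,"linear":[-105.5,-0.2,94],"rot":[0,0,0]},
  {"grip":1,"linear":[-105.5,-0.2,94],"rot":[0,0,0]},
])

```text
clock: 10.5
position: [599.9, -53.2, 133.2]
ee_rot: [0.198, 0.98, 0.0, 0.001]
contact_force: [-0.9, 0.3, 1.0]
gripper_width: 85.1
grasp_force: 0.0
```

>>> arm_command([
  {"grip":0,"linear":[0,0,0],"rot":[0,0,0]},
  {"grip":0,"linear":[0,0,0],"rot":[0,0,0]},
  {"grip":0,"linear":[0,0,0],"rot":[0,0,0]},
  {"grip":0,"linear":[0,0,0],"rot":[0,0,0]},
  {"grip":0,"linear":[0,0,0],"rot":[0,0,0]},
  {"grip":0,"linear":[0,0,0],"rot":[0,0,0]},
])

```text
clock: 11.25
position: [599.8, -53.9, 133.3]
ee_rot: [0.198, 0.98, -0.0, 0.001]
contact_force: [-1.0, -1.4, 5.8]
gripper_width: 53.9
grasp_force: 62.8
```

>>> arm_command([
  {"grip":0,"linear":[0,0,0],"rot":[0,0,-0.07]},
  {"grip":0,"linear":[0,0,0],"rot":[0,0,-0.15]},
  {"grip":0,"linear":[0,0,0],"rot":[0,0,-0.23]},
  {"grip":0,"linear":[0,0,0],"rot":[0,0,-0.31]},
])

```text
clock: 11.75
position: [600.0, -53.1, 133.6]
ee_rot: [0.044, 0.999, 0.0, 0.001]
contact_force: [-1.0, 0.6, 6.4]
gripper_width: 53.8
grasp_force: 62.8
```

```bash
python3 -c "
from h import *
s=arm.read_state();print(s['wrist_torque'],s['contact_force'],s['position'],s['joints'].round(2))"
```

```text
[-0.01257713  0.33669419 -0.39837841] [-0.96233277  0.59310983  6.44137824] [600.0062146  -53.13903128 133.58803434] [ 0.18  0.43 -0.18 -0.   -0.95 -1.84]
```

The torque is about 0.4 N m, so the caddy is locked and the cap is turning. I'll continue to about 82° in total.

>>> arm_command([
  {"grip":0,"linear":[0,0,0],"rot":[0,0,-0.11]},
  {"grip":0,"linear":[0,0,0],"rot":[0,0,-0.22]},
  {"grip":0,"linear":[0,0,0],"rot":[0,0,-0.34]},
  {"grip":0,"linear":[0,0,0],"rot":[0,0,-0.46]},
  {"grip":0,"linear":[0,0,0],"rot":[0,0,-0.58]},
  {"grip":0,"linear":[0,0,0],"rot":[0,0,-0.7]},
  {"grip":0,"linear":[0,0,0],"rot":[0,0,-0.82]},
  {"grip":0,"linear":[0,0,0],"rot":[0,0,-0.94]},
  {"grip":0,"linear":[0,0,0],"rot":[0,0,-1.06]},
  {"grip":0,"linear":[0,0,0],"rot":[0,0,-1.12]},
])

```text
clock: 13.0
position: [600.6, -52.6, 135.1]
ee_rot: [-0.494, 0.87, -0.001, 0.002]
contact_force: [-3.1, 2.5, 12.4]
gripper_width: 54.1
grasp_force: 63.4
```

```bash
python3 -c "
from h import *
s=arm.read_state();print(s['wrist_torque'],s['contact_force'],s['position'],s['joints'].round(2))"
```

```text
[ 0.63929122  0.96422702 -0.1305558 ] [-3.11130973  2.48104645 12.37536723] [600.62862327 -52.62872015 135.10620089] [ 0.18  0.43 -0.18  0.   -0.96 -0.72]
```

>>> arm_command([
  {"grip":0,"linear":[0,0,-3],"rot":[0,0,0]},
  {"grip":0,"linear":[0,0,-6],"rot":[0,0,0]},
  {"grip":0,"linear":[0,0,-9],"rot":[0,0,0]},
])

```text
clock: 13.38
position: [598.9, -53.3, 140.4]
ee_rot: [-0.492, 0.87, 0.0, -0.001]
contact_force: [-0.4, 0.3, -1.4]
gripper_width: 53.8
grasp_force: 63.0
```

Free, with no pull from the thread. I'll lift to the final height.

>>> arm_command([
  {"grip":0,"linear":[0,0,-5],"rot":[0,0,0]},
  {"grip":0,"linear":[0,0,-10],"rot":[0,0,0]},
  {"grip":0,"linear":[0,0,-15],"rot":[0,0,0]},
  {"grip":0,"linear":[0,0,-20],"rot":[0,0,0]},
  {"grip":0,"linear":[0,0,-24],"rot":[0,0,0]},
  {"grip":0,"linear":[0,0,-24],"rot":[0,0,0]},
  {"grip":0,"linear":[0,0,-24],"rot":[0,0,0]},
  {"grip":0,"linear":[0,0,-24],"rot":[0,0,0]},
  {"grip":0,"linear":[0,0,-24],"rot":[0,0,0]},
  {"grip":0,"linear":[0,0,-24],"rot":[0,0,0]},
])

```text
clock: 14.62
position: [599.3, -53.3, 164.9]
ee_rot: [-0.493, 0.87, 0.0, -0.0]
contact_force: [1.3, 0.1, -1.7]
gripper_width: 54.3
grasp_force: 63.0
```

Run:
```python
from h import *
s=imaging.get_image("scene");st=arm.read_state();print(st["position"],st["contact_force"],st["grasp_force"],st["joint_vel"].round(3))
save(s,"f1",(255,140,335,210),8)
```

```text
[599.30392412 -53.2806723  164.95012825] [-0.98384861 -0.87681551 -0.78549645] 63.007764369249344 [-0.001  0.002  0.001 -0.001 -0.002  0.001]
```

View pics/f1.png

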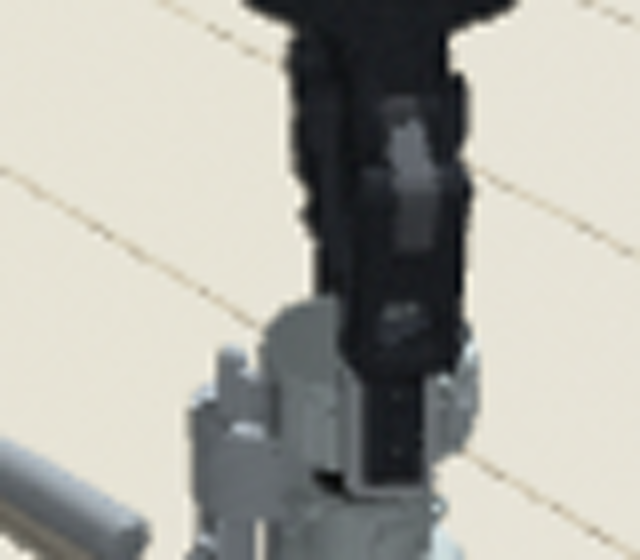

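The crop shows the cap held level about 20 mm above the tin's mouth, and the ring still home on the post at crop (240,430).

```bash
python3 -c "
from bench import job
print(job.job_done())"
```

```text
the job is handed in; nothing more can be done
None
```

The job is handed in, with no pass/fail result returned: the ring sits home on the post, and the unscrewed cap is held level about 20 mm above the tin's mouth, with the arm still at about 15 s on the clock.

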